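Clamp the cleaner bottle and take off its push-and-turn cap

ROBOT

A 6-joint arm with a two-finger parallel gripper is mounted at the origin on the work surface. World frame = base frame: x ahead of the robot, y to its left, z up, the work surface at z = 0. Lengths are in m, angles in rad, forces in N, time in s.
With the tool pointing down it reaches from about 0.3 to 0.825 m from the base axis. Payload 5.4 kg.
Tool frame: the origin (TCP) lies at the very end of the fingers, on their centre line; the grasp point (between the pads) lies 19 mm behind it; z points along the fingers, y is the line along which they close (so a half turn about z gives the same grasp; the last joint's range is limited). The gripper opens to 92 mm and grips with 3 to 60 N. Pads are 20 mm wide; open, the fingers measure 128 mm over their backs; the gripper's body (75 mm by 189 mm) begins 69 mm behind the grasp point.
Start: joints at [1.052, 0.158, 1.597, -0, 1.386, -0.21], TCP at [0.175, 0.548, 0.215] pointing down, gripper open.
Joint ranges: [-2.91, 2.91], [-0.94, 2.29], [0.18, 2.7], [-1.29, 4.43], [0.17, 2.64], [-3, 3]. Speed limits (rad/s): [2.57, 2.57, 3.14, 3.14, 3.14, 3.14].

INTERFACE

Orientations are given as a 3x3 rotation matrix whose columns are the frame's x, y, z axes.
In Python, from workcell import r gives the robot as it stands. Calls block until the motion is done:
- r.reach(position, orientation): joint-space move of the TCP to a pose.
- r.move_linear(position, orientation=None, speed=0.15): straight line of the TCP; orientation=None keeps the orientation; speed is the mean speed in m/s.
- r.move_j(angles): joint-space move.
- r.open() and r.grab(grasp_force=None): open the fingers fully, or close them until they stop; grasp_force is the grip in N (None keeps the last).
- r.sleep(seconds).
- r.inverse_kinematics(position, orientation): joint angles nearest the present ones, or None.
- r.sense(): the state.
- r.snapshot(name): name is "scene" or "side" or "wrist"; returns a dict with "image" (384x512x3 uint8, red, green, blue), "z_map" (384x512 float32, m along the optical axis (not along the pixel's ray), 0 where there is no reading), "fx", "fy", "cx", "cy" (pixels), "k1" (the pictures are not rectified: a ray, as slopes to the right and down, at radius r is drawn at 1 + k1 r^2 times it, then the intrinsics apply), "eye" and "orientation" of the camera in the world. Camera axes: x right, y up, looking along -z (the intrinsics and any distortion apply to the point x, -y, -z); pixel columns grow to the right and rows downward; lengths in m; the calibration is good to about 2 mm. A picture is of the moment at which its call begins.
A pose or a line that the arm cannot do raises r.MotionError and nothing moves.
- r.close_job(): hands the job in; it is judged then, once.
Trained networks look in the newest picture that a camera, given by its name, has taken for a name from the list of things; names that differ only in an ending like _2 or _b are one class to them, and where a whole thing is asked for, a point or a joint stands for the part that bears it (a point fixed in the world has none). Each returns a list of dicts, best first, with "score" (0 to 1); they miss things now and then, are a little off and sometimes report something else, mostly with a low value. They report only what shows in the picture. A call takes as long as a camera call. They do not tell look-alikes from the thing itself.
- r.search_frame(label, camera): "bbox" ([centre column, centre row, width, height] in pixels, round what is visible of it).
The state is a dict: "time_s": time; "joint_pos": joint angles; "joint_velocities": joint speeds; "joint_torque": joint torques, N m; "ee_pos": TCP position; "tool_rot": TCP orientation; "force": force on the tool from outside, world axes, zero at the start; "wrist_torque": the same for the moment, N m; "gripper_width": finger opening in m; "finger_force": force on a finger pad.
Only numpy, scipy, OpenCV 4.12 (cv2) and the standard library are available. Lean on these libraries where they do the work, as an engineer would, in place of code of your own. Each camera call takes 0.05 s, during which the arm holds its last target. There are 200 camera calls.

TASK

The cleaning concentrate is needed for the ultrasonic bath. Swing the red cam lever of the bench clamp fully home so that the bottle is gripped, then press the blue safety cap down, turn it anticlockwise until it comes free, and lift it straight off. Finish while still holding the cap in the gripper, level and at least 3 cm clear straight above the bottle's mouth, with the bottle still standing clamped and the regulator parts round about left where they are.

Things in the scene. Friction and masses are not known exactly. Their poses are not given: they have to be found in the camera images.
- clamp: Bench clamp screwed down: grey base plate 180 x 120 x 12 mm, aluminium V jaw, blue sliding jaw with sprung black pad, jaws up to 72 mm above the bench. Origin on the bench top below the middle of the bottle's place; z up; +x points from the V jaw to the sliding jaw and the lever's pivot. As the lever closes, the bottle is pressed about 3 mm towards -x into the V.
- cam_lever (a joint): Angle of the red cam lever about its upright pivot, rad. 0 = open, lever pointing along the clamp's +x, away from the bottle; it grows anticlockwise seen from above; 1.571 = fully home against its stop, lever pointing along the clamp's +y, bottle gripped with about 30 N. It stays where it is left. Moving its knob takes 4 to 8 N.
- lever_knob (a point): Grip point on the upright round red knob at the end of the lever: knob 20 mm in diameter, standing from 46 to 90 mm above the bench (lever bar below it); this point is on its axis, 70 mm above the bench. The knob is 80 mm from the pivot axis.
- cam_pivot (a point): Point on the lever's upright pivot axis, 70 mm above the bench (at the knob's grip height), 88 mm from the clamp's origin along its +x. Nothing stands at this point itself: the lever's hub ends 50 mm above the bench.
- bottle: Round white plastic bottle with a yellow band, 64 mm in diameter, body 100 mm high, shoulder to 122 mm, neck 24 mm in diameter to 149.5 mm, 0.45 kg. It stands loose in the clamp on the base plate. Origin at the centre of its underside (12 mm above the bench), z up; its x axis lines up with the cap's x while the cap is locked.
- bottle_mouth (a point): Centre of the bottle's mouth, 149.5 mm above the bottle's underside, hidden under the cap. A spring in the neck pushes the cap up (about 5.5 N when locked, 1 N more for each mm it is pressed); the cap has about 1.5 mm of sideways play on the neck.
- cap_center (a point): Centre of the blue ribbed push-and-turn cap, half-way up: 51 mm in diameter, 32 mm high, 30 g; z up; when locked, 152 mm above the bottle's underside. It cannot turn until pressed at least 3 mm down (5 is right, 7 is the bottom stop). Held down, turn it anticlockwise seen from above 60 to 110 degrees from locked (80 is right), then lift straight off. It will not turn clockwise.
- second_stage: Bystander: chrome second-stage body, 68 mm in diameter, 34 mm high, lying in the open drawer to the robot's right. Origin at the centre of its underside.
- fitting0: Bystander: bronze orifice fitting, 18 mm in diameter, 20 mm high, in the drawer. Origin at the centre of its underside.
- fitting1: Bystander: the other bronze orifice fitting, the same size, in the drawer.
- cover: Bystander: black round cover, 68 mm in diameter, 17 mm high, lying on the bench to the robot's left. Origin at the centre of its underside.
- drawer: Small wooden parts chest fixed on the bench to the robot's right, its shallow drawer half open towards the robot: 240 mm wide, chest 80 mm high, drawer 60 mm high with a brass pull. Origin on the bench, 35 mm farther in than the middle of the drawer's open part; +x points into the chest.
Not all that is in view belongs to the job. There is more than one size of the bottle; the job needs the largest.

How it is judged:
By the outcome, as a careful person would: the job done as asked, in the order asked, and still so for the second after the job is handed in, while the arm keeps its last pose, push and grip.
It also fails if it takes over 50 s, if anything falls off the work surface, if the arm or the gripper's body presses on something with over 40 N, if the wrist force passes 120 N, or if a joint passes its speed limit or range.

## Working session

There is one attempt and no reset: what is moved stays moved. The work goes in short steps, each a Python script; the robot and the scene stay as the last script left them, time stands still between calls to the robot, and variables do not carry over. Pictures are saved under pics/ and viewed, at most 10 in all, crops included, and the job is handed in when it is done.

```bash
mkdir -p pics; ls; cat > h.py <<'E'
import numpy as np, cv2
from workcell import r
def snap(n,f=None):
    s=r.snapshot(n)
    if f: cv2.imwrite('pics/'+f,s['image'][:,:,::-1])
    return s
def cloud(s):
    h,w=s['z_map'].shape
    v,u=np.mgrid[:h,:w].astype(float)
    p=np.stack([u.ravel(),v.ravel()],1)[:,None]
    K=np.array([[s['fx'],0,s['cx']],[0,s['fy'],s['cy']],[0,0,1]])
    q=cv2.undistortPoints(p,K,np.array([s['k1'],0,0,0.]))[:,0].reshape(h,w,2)
    z=s['z_map']
    c=np.stack([q[...,0]*z,-q[...,1]*z,-z],-1)
    W=c@np.array(s['orientation']).T+np.array(s['eye'])
    W[z==0]=np.nan
    return W
E
python3 - <<'E'
from h import *
a=[snap(n) for n in('scene','side','wrist')]
for n,s in zip(('scene','side','wrist'),a):
    print(n,s['eye'],s['fx'],s['k1'])
    for l in('cap_center','lever_knob','bottle','clamp','cover','drawer'):
        print(l,[(np.round(d['bbox']),round(d['score'],2)) for d in r.search_frame(l,n)][:4])
cv2.imwrite('pics/a.png',np.hstack([x['image'][:,:,::-1] for x in a[:2]])[:, :, :][:, :])
im=np.hstack([x['image'][:,:,::-1] for x in a[:2]]);cv2.imwrite('pics/a.png',cv2.resize(im,(800,300)))
for n,s in zip('012',a): cv2.imwrite(f'pics/a{n}.png',s['image'][:,:,::-1])
E
```

```text
pics
scene [ 1.19738647 -0.12911608  1.1779247 ] 421.7618131051214 -0.10279284778573625
cap_center [(array([245., 208.,  20.,  19.]), 0.52), (array([288., 227.,  36.,  10.]), 0.29)]
lever_knob [(array([290., 227.,  36.,  12.]), 0.51)]
bottle [(array([204., 243.,  16.,  26.]), 0.86), (array([247., 227.,  22.,  26.]), 0.83), (array([227., 193.,  13.,  21.]), 0.8)]
clamp [(array([288., 228.,  37.,  13.]), 0.63), (array([267., 233.,  84.,  41.]), 0.6)]
cover [(array([406., 216.,  21.,  21.]), 0.85)]
drawer [(array([129., 241.,  89., 126.]), 0.85), (array([406., 217.,  19.,  20.]), 0.45)]
side [ 0.30811849 -0.910787    0.87962029] 417.5521668620724 -0.1156781703888052
cap_center [(array([287., 187.,  15.,  21.]), 0.91)]
lever_knob [(array([280., 182.,  15.,  31.]), 0.43)]
bottle [(array([311., 254.,  17.,  38.]), 0.87), (array([240., 239.,  18.,  35.]), 0.83), (array([285., 210.,  25.,  28.]), 0.82)]
clamp [(array([282., 208.,  44.,  77.]), 0.91), (array([267., 363.,  40.,  33.]), 0.58)]
cover [(array([246., 133.,  14.,   8.]), 0.53)]
drawer [(array([318., 323., 207., 116.]), 0.74)]
wrist [0.11128466 0.56755051 0.38435817] 305.77194805152254 0.02511375622120507
cap_center []
lever_knob []
bottle []
clamp []
cover []
drawer []
```

View pics/a0.png

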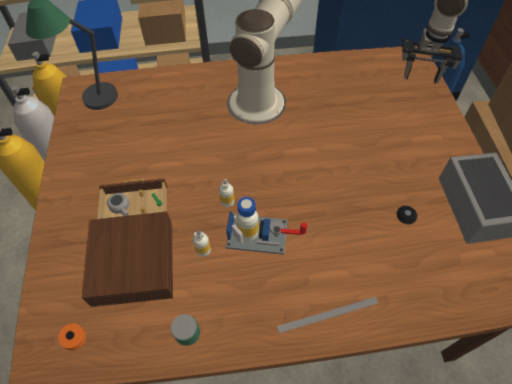

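View pics/a1.png

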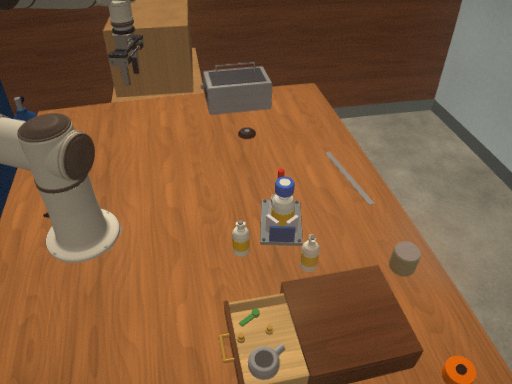

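The scene picture shows the clamp with the large bottle (cap at 247,206) and the lever knob at (303,228), plus two small decoy bottles at (226,192) and (201,243). The side picture agrees, with the cap at (285,187) and the knob behind it at (281,174). Next I compute positions.

```bash
python3 - <<'E'
from h import *
for n in('scene','side'):
    s=snap(n);W=cloud(s);im=s['image'].astype(int);hsv=cv2.cvtColor(s['image'],cv2.COLOR_RGB2HSV)
    H,S,V=[hsv[...,i].astype(int) for i in range(3)]
    reg=(abs(W[...,0]-.55)<.3)&(abs(W[...,1])<.25)
    red=reg&((H<6)|(H>172))&(S>180)&(W[...,2]>.03)
    blue=reg&(H>105)&(H<128)&(S>130)&(W[...,2]>.12)
    plate=reg&(S<70)&(W[...,2]>.008)&(W[...,2]<.018)
    for k,m in(('red',red),('blue',blue),('plate',plate)):
        P=W[m]; print(n,k,len(P),P.min(0).round(3),P.max(0).round(3),np.median(P,0).round(3))
        if k=='plate': print(cv2.minAreaRect(P[:,:2].astype(np.float32)))
    top=W[blue];top=top[top[:,2]>np.percentile(top[:,2],95)-.004]
    print('captop',top.mean(0).round(4),cv2.minEnclosingCircle(top[:,:2].astype(np.float32)))
    t=W[red];t=t[t[:,2]>.08];print('knob',t.mean(0).round(4), len(t))
E
```

```text
scene red 144 [0.598 0.004 0.038] [0.624 0.076 0.095] [0.612 0.057 0.048]
scene blue 155 [ 0.552 -0.118  0.154] [ 0.6   -0.072  0.184] [ 0.592 -0.096  0.178]
scene plate 805 [ 0.456 -0.248  0.008] [0.66  0.03  0.018] [ 0.615 -0.057  0.012]
((0.5888450741767883, -0.09557993710041046), (0.23763231933116913, 0.2111584097146988), 64.92958068847656)
captop [ 0.5802 -0.0965  0.1799] ((0.576506495475769, -0.09479423612356186), 0.024232063442468643)
knob [0.6156 0.0679 0.0887] 38
side red 41 [0.599 0.053 0.063] [0.616 0.075 0.093] [0.605 0.062 0.084]
side blue 65 [ 0.547 -0.12   0.176] [ 0.593 -0.073  0.181] [ 0.564 -0.105  0.18 ]
side plate 594 [ 0.42  -0.249  0.008] [0.653 0.029 0.018] [ 0.545 -0.105  0.011]
((0.5564465522766113, -0.09513173997402191), (0.25060632824897766, 0.1892039179801941), 64.39836883544922)
captop [ 0.5681 -0.1016  0.1793] ((0.5698503255844116, -0.0969076156616211), 0.02461436577141285)
knob [0.6068 0.0632 0.0875] 27
```

```bash
cat >> h.py <<'E'
def R(a):
    "tool down, tool x axis at world angle a"
    c,s=np.cos(a),np.sin(a); return np.array([[c,s,0],[s,-c,0],[0,0,-1.]])
E
python3 - <<'E'
from h import *
q=r.sense(); print(q['tool_rot'],q['time_s'],q['gripper_width'])
s=snap('wrist'); T=np.array(q['tool_rot']); print('cam in tool',T.T@(np.array(s['eye'])-q['ee_pos']), T.T@np.array(s['orientation']))
for a in np.arange(-180,180,30):
    j=r.inverse_kinematics([.60,-.03,.30],R(np.deg2rad(a))); print(a,None if j is None else np.round(j,2))
s=snap('scene');W=cloud(s)
for (u,v) in((226,192),(201,243)):
    P=W[v-14:v+14,u-8:u+8].reshape(-1,3);P=P[P[:,2]>.03];print(np.median(P,0).round(3),P[:,2].max())
E
```

```text
[[-9.52700370e-01  3.03911180e-01 -2.09368788e-06]
 [ 3.03911180e-01  9.52700370e-01  1.59609515e-06]
 [ 2.47972838e-06  8.84305285e-07 -1.00000000e+00]] 1.15 0.09215227395966706
cam in tool [ 0.06642614 -0.00019824 -0.17062069] [[-1.36379011e-03  9.72062818e-01  2.34716887e-01]
 [ 9.99999019e-01  1.25057528e-03  6.31190347e-04]
 [ 3.20025530e-04  2.34717518e-01 -9.72063570e-01]]
-180 [-0.25  0.18  1.4  -0.    1.56 -1.82]
-150 [-0.25  0.18  1.4  -0.    1.56 -2.35]
-120 [-0.25  0.18  1.4  -0.    1.56 -2.87]
-90 [-0.25  0.18  1.4  -0.    1.56  2.89]
-60 [-0.25  0.18  1.4  -0.    1.56  2.37]
-30 [-0.25  0.18  1.4  -0.    1.56  1.84]
0 [-0.25  0.18  1.4  -0.    1.56  1.32]
30 [-0.25  0.18  1.4  -0.    1.56  0.8 ]
60 [-0.25  0.18  1.4  -0.    1.56  0.27]
90 [-0.25  0.18  1.4  -0.    1.56 -0.25]
120 [-0.25  0.18  1.4  -0.    1.56 -0.77]
150 [-0.25  0.18  1.4  -0.    1.56 -1.3 ]
[ 0.456 -0.15   0.077] 0.1150061931299251
[ 0.623 -0.238  0.078] 0.11633314494212676
```

```bash
python3 - <<'E'
from h import *
r.reach([.66,-.02,.34],R(np.pi))
s=snap('wrist','b.png'); W=cloud(s); np.save('b.npy',W)
for l in('cap_center','lever_knob','bottle','clamp'):
    print(l,[(np.round(d['bbox']),round(d['score'],2)) for d in r.search_frame(l,'wrist')][:4])
hsv=cv2.cvtColor(s['image'],cv2.COLOR_RGB2HSV);H,S,V=[hsv[...,i].astype(int) for i in range(3)]
red=((H<6)|(H>172))&(S>170)&(W[...,2]>.02)&(W[...,2]<.2)
P=W[red]; t=P[P[:,2]>.085]; print('knob top',len(t),t.mean(0).round(4),cv2.minEnclosingCircle(t[:,:2].astype(np.float32)))
b=P[(P[:,2]>.025)&(P[:,2]<.06)]; print('bar',len(b),b.min(0).round(3),b.max(0).round(3),cv2.fitLine(b[:,:2].astype(np.float32),2,0,.01,.01).ravel())
blue=(H>105)&(H<128)&(S>130)
c=W[blue&(W[...,2]>.174)&(W[...,2]<.188)];print('cap',len(c),c.mean(0).round(4),cv2.minEnclosingCircle(c[:,:2].astype(np.float32)))
E
```

```text
cap_center [(array([185.,  94.,  58.,  51.]), 0.81)]
lever_knob [(array([290., 115.,  79.,  45.]), 0.82)]
bottle [(array([104., 125.,  62.,  34.]), 0.86), (array([165.,  13.,  41.,  20.]), 0.79), (array([209.,  99.,  43.,  51.]), 0.57)]
clamp [(array([246., 103., 169., 106.]), 0.56)]
knob top 163 [0.61   0.066  0.0901] ((0.6100248098373413, 0.06660329550504684), 0.009727513417601585)
bar 323 [0.592 0.005 0.043] [0.614 0.062 0.06 ] [0.20915973 0.9778815  0.60265094 0.03477146]
cap 1078 [ 0.5722 -0.0946  0.1803] ((0.571601927280426, -0.09627856314182281), 0.02590455301105976)
```

View pics/b.png

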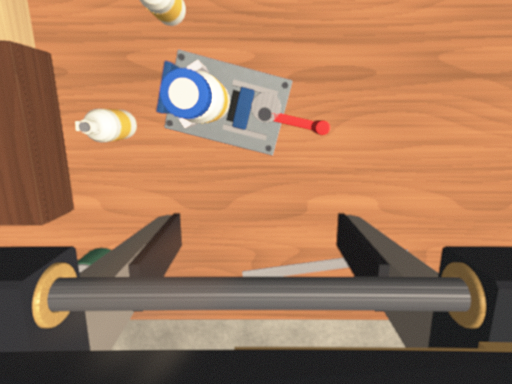

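The wrist view shows the cap at (186,95), lever hub at (265,113), knob at (321,127), and base plate screws at (181,57), (286,85), (168,122) and (270,148).

```bash
python3 - <<'E'
from h import *
W=np.load('b.npy')
p=[np.nanmedian(W[v-1:v+2,u-1:u+2].reshape(-1,3),0) for u,v in((181,57),(286,85),(168,122),(270,148),(265,113),(321,127))]
print(np.round(p,4))
for i,j in((0,1),(2,3)): d=p[j]-p[i];print(np.degrees(np.arctan2(d[1],d[0])))
for i,j in((0,2),(1,3),): d=p[i]-p[j];print(np.degrees(np.arctan2(d[1],d[0])))
K=np.array([.610,.0662])
for y in (76.5,77.5,78):
  for a0 in(0,):
    u=np.array([np.cos(np.radians(y)),np.sin(np.radians(y))]);print(y,'pivot',K-.08*u,'origin',K-.168*u)
j=None
for a in (77,77+45,77+95,77+180,77+180+45,77+275):
    j=r.inverse_kinematics([.58,.05,.1],R(np.radians(a)));print(a,None if j is None else np.round(j,2))
E
```

```text
[[ 5.097e-01 -1.355e-01  1.500e-02]
 [ 5.492e-01  2.310e-02  1.490e-02]
 [ 6.047e-01 -1.617e-01  1.570e-02]
 [ 6.454e-01 -6.000e-04  1.530e-02]
 [ 5.909e-01 -9.700e-03  5.020e-02]
 [ 6.095e-01  6.490e-02  9.030e-02]]
76.0191662455292
75.82405051838482
164.59704611571698
166.1645270257821
76.5 pivot [ 0.59132437 -0.01158959] origin [ 0.57078118 -0.09715815]
77.5 pivot [ 0.59268483 -0.01190368] origin [ 0.57363814 -0.09781773]
78 pivot [ 0.59336706 -0.01205181] origin [ 0.57507084 -0.0981288 ]
77 [-0.12  0.29  1.68 -0.    1.17  0.11]
122 [-0.12  0.29  1.68 -0.    1.17 -0.68]
172 [-0.12  0.29  1.68 -0.    1.17 -1.55]
257 None
302 [-0.12  0.29  1.68 -0.    1.17  2.46]
352 [-0.12  0.29  1.68 -0.    1.17  1.59]
```

```bash
python3 - <<'E'
from h import *
C=np.array([.5912,-.0112]); K=np.array([.610,.0662]); z=.055
a0=np.arctan2(*(K-C)[::-1]); y0=np.radians(76.2); print(np.degrees(a0))
r.reach([*K,.16],R(a0)); r.move_linear([*K,z],speed=.12); r.grab(15)
q=r.sense();print(q['time_s'],q['gripper_width'],np.round(q['force'],1))
rad=np.linalg.norm(K-C); print(rad)
rad=.08
for d in list(range(10,81,10))+[84,87,89,91,92.5]:
    a=y0+np.radians(d); p=C+rad*np.array([np.cos(a),np.sin(a)])
    r.move_linear([*p,z],R(a),speed=.06)
    q=r.sense(); f=np.array(q['force']); t=np.array([-np.sin(a),np.cos(a),0]);n=np.array([np.cos(a),np.sin(a),0])
    print(d,'tan',round(f@t,1),'rad',round(f@n,1),'z',round(f[2],1),'w',round(q['gripper_width'],4))
    if d>84 and f@t<-20: break
print(q['time_s'],q['ee_pos'])
E
```

```text
76.3475836615519
7.975 0.01975467225578995 [ 1.1 -0.6 -2. ]
0.07965048650196684
10 tan 0.6 rad -3.7 z 0.0 w 0.0198
20 tan 1.0 rad -4.6 z -1.5 w 0.0196
30 tan 0.0 rad -6.8 z -1.9 w 0.0194
40 tan 0.0 rad -8.1 z -4.2 w 0.0199
50 tan 0.3 rad -8.1 z -6.1 w 0.0194
60 tan 0.2 rad -9.1 z -8.1 w 0.0197
70 tan -1.3 rad -10.5 z -9.9 w 0.0193
80 tan -1.3 rad -10.6 z -10.2 w 0.0198
84 tan -1.2 rad -11.1 z -10.6 w 0.0197
87 tan -2.3 rad -11.2 z -11.2 w 0.0195
89 tan -3.7 rad -12.5 z -11.8 w 0.0195
91 tan -8.8 rad -11.3 z -11.0 w 0.0197
92.5 tan -17.7 rad -12.4 z -11.3 w 0.0193
12.2833 [0.51666513 0.00835912 0.05528146]
```

```bash
python3 - <<'E'
from h import *
C=np.array([.5912,-.0112]); z=.055; rad=.08;y0=np.radians(76.2)
for d in (93.5,94.5):
    a=y0+np.radians(d); p=C+rad*np.array([np.cos(a),np.sin(a)])
    r.move_linear([*p,z],R(y0+np.radians(92.5)),speed=.03)
    q=r.sense(); f=np.array(q['force']); t=np.array([-np.sin(a),np.cos(a),0]); print(d,(f@t).round(1))
    if f@t<-27: break
r.open(); q=r.sense(); print(np.round(q['force'],1))
e=np.array(q['ee_pos']); r.move_linear([e[0],e[1],.20],speed=.15)
# look at the cap/lever
r.reach([.66,-.05,.32],R(np.pi))
s=snap('wrist','c.png'); W=cloud(s)
hsv=cv2.cvtColor(s['image'],cv2.COLOR_RGB2HSV);H,S,V=[hsv[...,i].astype(int) for i in range(3)]
red=((H<6)|(H>172))&(S>170)
t=W[red&(W[...,2]>.085)&(W[...,2]<.1)]; k=cv2.minEnclosingCircle(t[:,:2].astype(np.float32)); print('knob',t.mean(0).round(4),k)
print('lever deg',np.degrees(np.arctan2(k[0][1]-C[1],k[0][0]-C[0]))-76.2)
blue=(H>105)&(H<128)&(S>130)
m=(W[...,2]>.174)&(W[...,2]<.188); c=W[m&blue];print('cap',len(c),c.mean(0).round(4),cv2.minEnclosingCircle(c[:,:2].astype(np.float32)))
c=W[m];print('cap all',len(c),c.mean(0).round(4),r.sense()['time_s'])
for a in range(-180,180,20):
    j=r.inverse_kinematics([.572,-.097,.15],R(np.radians(a)));print(a,None if j is None else np.round(j[-1],2),end=';')
E
```

```text
93.5 -22.5
94.5 -27.8
[0.1 0.1 0.2]
knob [0.5154 0.0082 0.0901] ((0.5153697729110718, 0.008204568177461624), 0.0101296566426754)
lever deg 89.44631515585708
cap 1205 [ 0.5719 -0.0969  0.1804] ((0.572202205657959, -0.09774772077798843), 0.02556171640753746)
cap all 2182 [ 0.5716 -0.0972  0.1807] 15.8917
-180 -1.95;-160 -2.3;-140 -2.65;-120 -2.99;-100 2.94;-80 2.59;-60 2.24;-40 1.89;-20 1.54;0 1.19;20 0.85;40 0.5;60 0.15;80 -0.2;100 -0.55;120 -0.9;140 -1.25;160 -1.6;
```

View pics/c.png

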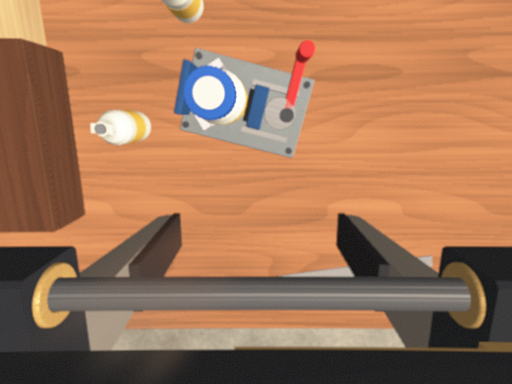

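The lever is home: knob now at (306,50), pointing along clamp +y, with the stop felt at 28 N. The cap is at (211,93). Next: grasp, press and turn.

```bash
python3 - <<'E'
from h import *
P=np.array([.5718,-.0973]); a=np.radians(60)
def st(l):
    q=r.sense(); print(l,np.round(q['time_s'],2),np.round(q['ee_pos'],4),'F',np.round(q['force'],1),'Tz',round(q['wrist_torque'][2],2),'w',round(q['gripper_width'],4),'ff',np.round(q['finger_force'],1)); return q
r.reach([*P,.24],R(a)); r.move_linear([*P,.148],speed=.1); st('down')
r.grab(40); q=st('grab'); z0=q['ee_pos'][2]; f0=q['force'][2]
z=.148
for i in range(9):
    z-=.001; r.move_linear([*P,z],speed=.02); q=st('press')
    if q['ee_pos'][2]-z0<-.0048: break
E
```

```text
down 18.68 [ 0.5724 -0.0975  0.1489] F [ 0.2 -0.7 -0.4] Tz -0.06 w 0.0921 ff 0.0
grab 19.4 [ 0.5721 -0.0976  0.1482] F [ 0.9 -1.4 -1.4] Tz -0.03 w 0.0494 ff 40.0
press 19.65 [ 0.5723 -0.0976  0.148 ] F [-0.2 -0.2  5.6] Tz -0.02 w 0.0493 ff 40.0
press 19.9 [ 0.5723 -0.0976  0.147 ] F [ 0.1 -1.1  5.6] Tz -0.03 w 0.0495 ff 40.0
press 20.15 [ 0.5723 -0.0976  0.1462] F [-0.2 -2.   7. ] Tz -0.02 w 0.0491 ff 40.0
press 20.4 [ 0.5724 -0.0976  0.1454] F [-1.8 -1.   7.2] Tz -0.03 w 0.0496 ff 40.0
press 20.65 [ 0.5724 -0.0976  0.1445] F [-1.7 -1.   8.9] Tz 0.01 w 0.0492 ff 40.0
press 20.9 [ 0.5724 -0.0976  0.1437] F [-2.2 -0.9  9.2] Tz -0.01 w 0.0491 ff 40.0
press 21.15 [ 0.5725 -0.0977  0.1429] F [-2.5 -0.9 10.3] Tz -0.04 w 0.0491 ff 40.0
```

```bash
python3 - <<'E'
from h import *
P=np.array([.5718,-.0973]); z=.141
for d in range(10,81,10):
    r.reach([*P,z],R(np.radians(60+d)))
    q=r.sense(); print(d,np.round(q['time_s'],2),np.round(q['ee_pos'],4),'F',np.round(q['force'],1),'Tz',round(q['wrist_torque'][2],2),'w',round(q['gripper_width'],4),'a',round(np.degrees(np.arctan2(q['tool_rot'][1][0],q['tool_rot'][0][0])),1))
    if abs(q['wrist_torque'][2])>1: print('high');break
snap('side','d.png')
E
```

```text
10 21.44 [ 0.5729 -0.0976  0.1431] F [-1.  -0.5  9.9] Tz 0.09 w 0.0491 a 70.0
20 21.73 [ 0.5731 -0.0976  0.1432] F [-1.1  0.5 10.4] Tz 0.04 w 0.0496 a 80.0
30 22.02 [ 0.5732 -0.0975  0.1432] F [-1.   0.2  9.9] Tz 0.04 w 0.0491 a 90.0
40 22.32 [ 0.5732 -0.0975  0.1432] F [0.2 0.3 9.5] Tz -0.0 w 0.0495 a 100.0
50 22.61 [ 0.5732 -0.0975  0.1432] F [-0.1  0.7 10.2] Tz 0.04 w 0.0492 a 110.0
60 22.9 [ 0.5732 -0.0975  0.1432] F [ 0.1  0.7 10.2] Tz -0.04 w 0.0495 a 120.0
70 23.19 [ 0.5732 -0.0975  0.1432] F [0.3 0.5 9.2] Tz 0.01 w 0.0494 a 130.0
80 23.48 [ 0.5732 -0.0975  0.1432] F [ 0.  -0.4  9.7] Tz 0.05 w 0.0491 a 140.0
```

```bash
python3 - <<'E'
from h import *
P=np.array([.5718,-.0973]); z=.141
for dz in (.003,.006,.008,.010,.013,.017,.022):
    r.move_linear([*P,z+dz],speed=.03)
    q=r.sense(); print(dz,np.round(q['ee_pos'],4),'F',np.round(q['force'],1),round(q['gripper_width'],4))
    if q['force'][2]<-5: print('STUCK');break
else:
    r.move_linear([*P,z+.075],speed=.08); r.sleep(.5)
    q=r.sense(); print(q['time_s'],np.round(q['ee_pos'],4),np.round(q['force'],1),q['gripper_width'])
snap('side'); s=snap('side'); cv2.imwrite('pics/e.png',cv2.resize(s['image'][120:280,190:390,::-1],(800,600))[:,:])
for n in('side','scene'):
    s=snap(n);W=cloud(s);hsv=cv2.cvtColor(s['image'],cv2.COLOR_RGB2HSV);H,S=hsv[...,0],hsv[...,1]
    m=(H>105)&(H<128)&(S>130)&(abs(W[...,0]-.572)<.06)&(abs(W[...,1]+.097)<.06)&(W[...,2]>.1)
    print(n,m.sum(),W[m].min(0).round(3),W[m].max(0).round(3))
E
```

```text
0.003 [ 0.5731 -0.0975  0.1458] F [1.9 0.2 6.6] 0.0492
0.006 [ 0.5729 -0.0975  0.1481] F [ 1.4 -0.3  5.3] 0.0493
0.008 [ 0.5719 -0.0973  0.1491] F [1.9 0.2 4. ] 0.0493
0.01 [ 0.5714 -0.0971  0.1506] F [2.1 0.9 2.2] 0.0493
0.013 [ 0.5711 -0.0971  0.1533] F [-0.2 -0.2  0.2] 0.0493
0.017 [ 0.5718 -0.0973  0.1582] F [-0.6 -0.1 -0. ] 0.0494
0.022 [ 0.572  -0.0974  0.1634] F [ 0.5 -0.5 -0.4] 0.0492
26.7 [ 0.5718 -0.0973  0.2159] [-0.1 -0.5 -0.8] 0.04879500947659164
side 44 [ 0.565 -0.122  0.236] [ 0.592 -0.078  0.25 ]
scene 146 [ 0.553 -0.122  0.219] [ 0.599 -0.083  0.253]
```

View pics/e.png

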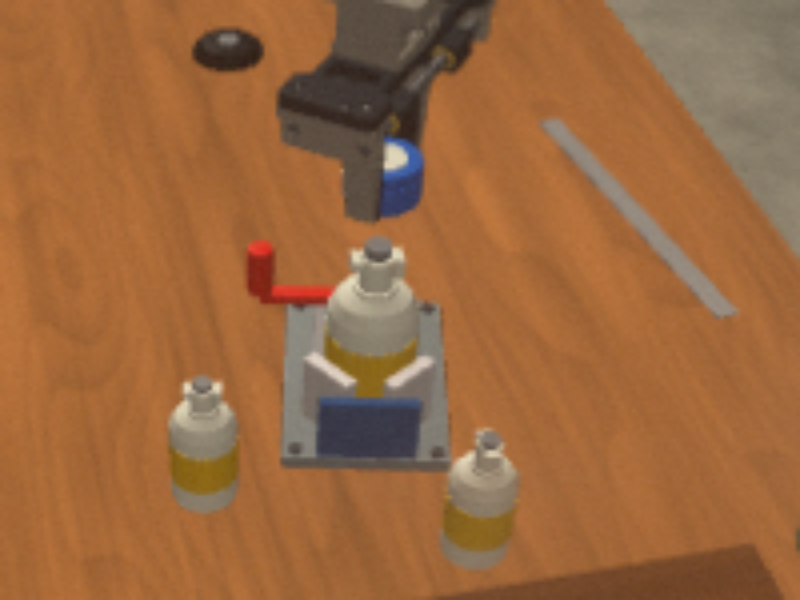

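The picture shows the cap held level in the fingers (400,180), well above the open neck (378,245). The bottle is upright in the clamp and the lever is home.

```bash
python3 -c "
from workcell import r
print(r.close_job())"
```

```text
the job is handed in; nothing more can be done
None
```

The job is handed in: the lever is fully home, the cap was pressed, turned 80° and lifted off, and the gripper holds it level about 57 mm above the mouth of the still-clamped bottle.

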